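# Open the bench dust-extraction port and seat its bayonet collar

## Robot

A 6-joint arm with a two-finger parallel gripper is mounted at the origin on the work surface. World frame = base frame: x ahead of the robot, y to its left, z up, the work surface at z = 0. Lengths are in m, angles in degrees, forces in N, time in s.
With the tool pointing down it reaches from about 0.3 to 0.825 m from the base axis. Payload 5.4 kg.
Tool frame: the origin (TCP) lies between the finger pads; the fingertips stand 19 mm ahead of it and the grasp point (between the pads) is the TCP; y points along the fingers, z is the direction in which the jaws open and shut, and the axes are right-handed (so a half turn about y gives the same grasp; the last joint's range is limited). The gripper opens to 92 mm and grips with 3 to 60 N. Pads are 20 mm wide; open, the fingers measure 128 mm over their backs; the gripper's body (75 mm by 189 mm) begins 69 mm behind the grasp point.
Start: joints at [-84.918, 9.076, 91.501, -0, 79.423, -12.038], TCP at [0.169, -0.55, 0.234] pointing down, gripper open.
Joint ranges: [-166.64, 166.64], [-54.1, 131.32], [10.49, 154.53], [-73.88, 253.88], [9.74, 151.15], [-171.62, 171.62]. Speed limits (degrees/s): [147.25, 147.25, 180, 180, 180, 180].

## Interface

Orientations are given as a 3x3 rotation matrix whose columns are the frame's x, y, z axes.
In Python, from workcell import bot gives the robot as it stands.
- The arm moves only by the tool drive_tool, never from a script. Its argument "plan" is a list of rows, each an object with "travel": the shift along the tool's x, y, z in m, a list of three; "turn": the turn, a rotation vector about the tool's x, y, z in rad, a list of three. A call has 1 to 8 rows; each row shifts and turns the pose as measured when the row begins, along the tool's axes as they then stand; what a row does not reach is not made up. A row lasts 1/10 s, in which the tool goes at most 50 mm and 8.59 degrees, less where a joint would pass 70% of its speed; a pose out of reach is approached as far as the arm can. A call is refused whole if a number of a shift passes 0.05 or a number of a turn 0.15, either way. A call with a gripper value outside its range is refused whole. "claw" is the finger opening in m, from 0 to 0.0919, set as the call begins (left out, the last holds). The fingers move at their own pace and stop on an object; "force" is the grip in N (left out, the last holds). Time passes only in rows, so rows that do not move let the fingers close. It gives the time, the measured TCP pose, the force and the opening at its end, in the units of the state.
- bot.observe(): the state, without advancing time (a new reading comes with each control period).
- bot.read_camera(name): name is "scene" or "top" or "wrist"; returns a dict with "image" (400x640x3 uint8, blue, green, red), "fx", "fy", "cx", "cy" (pixels), "position" and "rotation" of the camera in the world; the wrist camera has in their place "tool_from_camera" (4x4, takes a point from camera to tool coordinates, whose origin is the TCP and whose axes are the tool frame's). Camera axes: x right, y up, looking along -z (the intrinsics and any distortion apply to the point x, -y, -z); pixel columns grow to the right and rows downward; lengths in m; the calibration is good to about 2 mm. The wrist camera is an equidistant fisheye: a pixel r from the principal point sees the ray r / f radians off the axis. A picture is of the moment at which its call begins: read the wrist's pose just before it. There is no depth.
- bot.finish_job(): hands the job in, once; it reports no verdict.
Trained networks look in a picture, given as the dict that the camera call returned (one of the last four; its "shot" number tells which), for a name from the list of things; names that differ only in an ending like _2 or _b are one class to them, and where a whole thing is asked for, a point or a joint stands for the part that bears it (a point fixed in the world has none). Each returns a list of dicts, best first, with "score" (0 to 1); they miss things now and then, are a little off and sometimes report something else, mostly with a low value. They report only what shows in the picture. A call takes as long as a camera call. They do not tell look-alikes from the thing itself.
- bot.find_in(picture, target): "extent" ([centre column, centre row, width, height] in pixels, round what is visible of it).
- bot.outline_of(picture, target): "region" (400x640 bool, what is visible of it) and "extent" ([centre column, centre row, width, height] in pixels, round what is visible of it).
- bot.pinpoint(picture, target): "centre" ([column, row] in pixels: a listed point, or the origin of a listed thing).
The state is a dict: "clock": time; "joint_positions": joint angles; "qvel": joint speeds; "joint_efforts": joint torques, N m; "ee_pos": TCP position; "ee_rot": TCP orientation; "contact_force": force on the tool from outside, world axes, zero at the start; "moment": the same for the moment, N m; "grip_width": finger opening in m.
Only numpy, scipy, OpenCV 4.12 (cv2) and the standard library are available. Lean on these libraries where they do the work, as an engineer would, in place of code of your own. Each camera call takes 0.05 s, during which the arm holds its last target. There are 200 camera calls.

## Task

Get the bench dust-extraction port ready for use: draw the thin steel gate blade straight up out of its slot in the duct, stand it in the empty slot of the wooden rack and let go of it. Then turn the knurled collar that sits loosely on the port until its hidden keyways drop over the pins, push it fully home onto its seat against the spring valve, and finish still gripping it and holding it pushed home, because it springs up again if let go. Leave the jar, the bottle and the brush alone.

Things in the scene. Friction and masses are not known exactly. Their poses are not given: they have to be found in the camera images.
- port: Fixed painted-metal duct box on the bench, 90 mm wide (its x), 60 mm high; runs along its y from -60 to +160 mm of the origin, with a round pipe leaving the -y end. Origin on the bench surface, straight below the axis of the collar and spigot; z up. Its place and yaw vary.
- slot (a point): Centre of the mouth of the gate slot in the top of the duct box, at port (0, 110, 60) mm; axes as the port. The slot is 65 mm long along x, 7 mm wide along y and 50 mm deep.
- seat (a point): Centre of the flat round seat (72 mm diameter, 64 mm above the bench) where the collar's underside lands when home; axes as the port. From it rises a fixed 36 mm diameter spigot, 32 mm tall, with four radial pins (6 mm thick, pin axis 19 mm above the seat, reaching 24.5 mm from the axis) along the port's +-x and +-y, hidden inside the collar.
- collar: Loose knurled metal ring, 60 mm outside diameter, 44 mm tall, 0.2 to 0.33 kg, 24 mm bore on top. Origin at the centre of its underside, z up along its axis. At the start it rests level on the pins, underside 14 mm above the seat. Inside are four hidden vertical keyways at 90 degree spacing, 10 mm wide for the 6 mm pins; their angle from the collar's x axis is not known.
- valve (a joint): Spring valve plate (32 mm diameter rubber disc) inside the collar on top of the spigot; slides down as it is pressed: 0 m when free, about 0.006 m when the collar is home. Spring 800 N/m, with 4.8 N preload.
- blade: Gate blade, a plain thin steel plate 60 mm wide (its x), 4 mm thick (its y), 110 mm tall (its z), about 0.07 kg. Origin at the centre of its lower edge. At the start it stands upright in the duct slot, lower edge 10 mm above the bench, so that 60 mm of it stand proud of the duct; its x and y axes are then those of the port.
- rack: Fixed wooden rack, 100 x 100 mm, 46 mm high; origin on the bench below the middle of its empty slot, z up. The block reaches from -35 to +65 mm along its y. Two thin cabinet scrapers stand fixed in it at y = +35 and +50 mm, up to 65 mm above the bench; leave them there.
- park (a point): Centre of the mouth of the rack's empty slot, 46 mm above the bench; axes as the rack. The slot is 72 mm long along x, 12 mm wide along y and 40 mm deep (its floor is 6 mm above the bench). The blade stands in it, perhaps leaning a little.
- jar: Bystander: amber glass jar, 56 mm diameter, 75 mm tall, standing; origin under its centre.
- bottle: Bystander: amber glass bottle, 54 mm diameter, 140 mm tall, standing; origin under its centre.
- brush: Bystander: flat brush with a wooden handle, lying on the bench near the robot; leave it there.
- grip (a point): Point on the collar's axis 34 mm above its underside, a good height to grip it across its diameter. Turned under a light push, less than a quarter turn either way round, the collar falls about 8 mm onto the spring valve; the last 6 mm need a push, rising to about 7 N besides its weight. Nothing taller than the duct stands within 70 mm of its axis.
Not all that is in view belongs to the job. Leave any pink look-alike of the collar alone. Of the things shaped like the rack, the wooden one is meant.

How it is judged (in metres and radians):
On the way, in this order (a step that is already met when the one before it is completed fails the run):
1. the gate blade is drawn up clear of the duct slot (z of blade in the frame of slot above 0.003 m), for 0.1 s.
2. the blade stands in the empty rack slot, let go (horizontal distance between blade and park below 0.012 m and z of blade in the frame of park below -0.034 m and angle between blade's own z axis and vertical below 0.35 rad and contact force between the fingers and blade below 0.1 N), for 0.2 s.
3. the collar has dropped over the pins and is pushed home (z of collar in the frame of seat below 0.0025 m and horizontal distance between collar and seat below 0.004 m and angle between collar's own z axis and vertical below 0.06 rad), for 0.3 s.
At the end, for the whole second after the job is handed in: Collar underside within 2.5 mm of the seat, within 4 mm of its axis, level within 0.06 rad, valve pressed over 3 mm, collar still, fingers on it with over 2 N; blade at rest, untouched, within 12 mm of the rack slot's middle, lower edge 34 mm or more below its mouth, leaning under 0.35 rad (all of step 2 and all of step 3 and value of joint valve above 0.003 m and contact force between the fingers and collar above 2 N and linear speed of each of collar, blade below 0.02 m/s and contact force between the arm and blade below 0.1 N); the arm keeps its last pose, push and grip.
It fails at once if a bystander is shifted by more than 30 mm or knocked over (distance of any of jar, bottle, brush from where it was at the start of the episode above 0.03 m or angle between any of jar, bottle's own z axis and vertical above 0.5 rad).
It also fails if it takes over 67 s, if anything falls off the work surface, if the arm or the gripper's body presses on something with over 40 N, if the wrist force passes 120 N, or if a joint passes its speed limit or range.

## Working session

There is one attempt and no reset: what is moved stays moved. The work goes in short steps, Python scripts to look and compute and a tool call to move; the robot and the scene stay as the last step left them, time stands still between calls to the robot, and variables do not carry over. Pictures are saved under pics/ and viewed, about 8 in all and at most 12, crops included, and the job is handed in when it is done.

Besides the shell and the picture viewer there is one more tool, called after ">>>" in YAML: its name, and indented under it one key for each argument. drive_tool: Moves the arm, as the interface text tells. Its arguments: {"type":"object","properties":{"plan":{"type":"array"},"claw":{"type":"number"},"force":{"type":"number"}},"required":["plan"]}

```bash
mkdir -p pics; python3 - <<'E'
from workcell import bot
import cv2,numpy as np
s=bot.observe();print({k:np.round(v,3).tolist() for k,v in s.items()})
ims=[]
for n in ["top","scene"]:
    p=bot.read_camera(n);cv2.imwrite(f'pics/{n}0.png',p['image'])
    print(n,p['fx'],p['cx'],p['cy'],p['position'],np.round(p['rotation'],3).tolist(),[k for k in p])
    for t in ["port","slot","seat","collar","blade","rack","park","jar","bottle","brush","grip"]:
        try:r=bot.pinpoint(p,t);print(t,[(np.round(q['centre'],1).tolist(),round(q['score'],2)) for q in r[:3]])
        except Exception as e:print(t,e)
E
```

```text
{'clock': 0.0, 'joint_positions': [-84.917, 9.112, 91.572, -0.002, 79.424, -12.038], 'qvel': [0.021, -0.015, 0.004, -0.071, -0.011, -0.079], 'joint_efforts': [-0.0, -38.557, -32.211, 0.07, 0.038, -0.0], 'ee_pos': [0.169, -0.549, 0.233], 'ee_rot': [[-0.956, -0.0, 0.294], [-0.294, 0.002, -0.956], [-0.0, -1.0, -0.002]], 'contact_force': [-0.749, -0.502, 0.452], 'moment': [0.001, -0.01, -0.01], 'grip_width': 0.092}
top 414.67280129847666 318.69007093020406 191.32198154060706 [0.42159342 0.05855783 0.88407205] [[0.006, 0.984, -0.177], [-1.0, 0.005, -0.004], [-0.003, 0.177, 0.984]] ['image', 'fx', 'fy', 'cx', 'cy', 'position', 'rotation', 'shot']
port [([398.0, 198.7], 0.65), ([440.9, 209.5], 0.56)]
slot [([396.8, 198.3], 0.58)]
seat [([452.1, 205.7], 0.85)]
collar [([423.9, 139.1], 0.78), ([455.3, 204.3], 0.7), ([216.7, 121.1], 0.65)]
blade [([395.0, 200.7], 0.79), ([325.3, 123.4], 0.53)]
rack [([208.2, 216.1], 0.64), ([283.2, 198.3], 0.6)]
park [([204.4, 211.5], 0.78), ([284.0, 189.8], 0.75), ([281.8, 307.0], 0.34)]
jar [([328.9, 121.7], 0.7), ([451.6, 205.7], 0.3)]
bottle []
brush [([28
[... 158 characters left out ...]
 0.71315319] [[0.688, -0.492, 0.533], [0.726, 0.474, -0.499], [-0.007, 0.73, 0.683]] ['image', 'fx', 'fy', 'cx', 'cy', 'position', 'rotation', 'shot']
port [([228.8, 298.6], 0.97)]
slot [([268.4, 259.0], 0.88), ([215.0, 266.5], 0.17)]
seat [([217.2, 284.8], 0.78), ([372.4, 182.9], 0.53)]
collar [([220.3, 281.0], 0.93), ([278.1, 344.4], 0.7)]
blade [([266.7, 272.4], 0.86)]
rack [([348.5, 225.4], 0.72)]
park [([342.0, 213.8], 0.86), ([374.3, 178.5], 0.62)]
jar [([375.5, 289.0], 0.92), ([218.1, 281.6], 0.73)]
bottle [([442.7, 230.7], 0.69)]
brush [([286.4, 183.3], 0.89), ([226.8, 301.4], 0.72), ([219.3, 279.3], 0.53)]
grip [([268.8, 277.9], 0.72), ([216.6, 264.9], 0.66), ([281.2, 331.9], 0.64)]
```

View pics/top0.png

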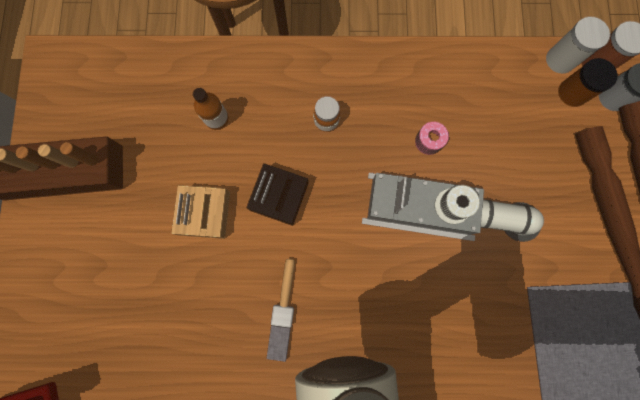

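View pics/scene0.png

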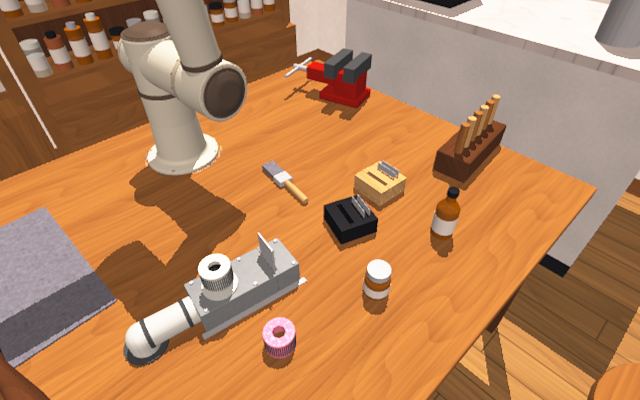

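The collar candidates are the grey metal ring at top (462,203) and the pink look-alike at (433,137); I choose the grey one. For the rack, the wooden one is at (200,210) and a black look-alike at (280,193); I choose the wooden one. The blade is at (404,193). Next I'll check close crops and triangulate.

```bash
cat > h.py <<'E'
import numpy as np,cv2
from workcell import bot
def ray(p,uv):
    d=np.array([(uv[0]-p['cx'])/p['fx'],-(uv[1]-p['cy'])/p['fy'],-1.]);return np.array(p['position']),np.array(p['rotation'])@d
def atz(p,uv,z):
    o,d=ray(p,uv);return o+d*(z-o[2])/d[2]
def proj(p,X):
    c=(np.atleast_2d(X)-p['position'])@np.array(p['rotation']);return np.c_[p['cx']-p['fx']*c[:,0]/c[:,2],p['cy']+p['fy']*c[:,1]/c[:,2]]
def frame(x,y,a):
    c,s=np.cos(a),np.sin(a);return lambda P:np.array(P,float)@np.array([[c,s,0],[-s,c,0],[0,0,1]])+[x,y,0]
E
python3 - <<'E'
from h import *
T=bot.read_camera('top')
for t in ['collar','rack','blade']:
    for r in bot.outline_of(T,t)[:3]:
        m=r['region'].astype(np.uint8);c=max(cv2.findContours(m,0,2)[0],key=cv2.contourArea)
        print(t,round(r['score'],2),np.round(r['extent'],1),cv2.minAreaRect(c))
a=cv2.resize(T['image'][160:245,360:550],None,fx=4,fy=4,interpolation=cv2.INTER_CUBIC)
b=cv2.resize(T['image'][175:245,165:235],None,fx=3,fy=3,interpolation=cv2.INTER_CUBIC)
o=np.zeros((560,760,3),np.uint8);o[:340,:760]=a;o[345:555,:210]=b
S=bot.read_camera('scene')
c=cv2.resize(S['image'][155:215,345:415],None,fx=3,fy=3,interpolation=cv2.INTER_CUBIC);o[345:525,220:430]=c
c=cv2.resize(S['image'][225:335,190:310],None,fx=1.9,fy=1.9,interpolation=cv2.INTER_CUBIC);o[345:345+c.shape[0],440:440+c.shape[1]]=c
cv2.imwrite('pics/c1.png',o)
E
```

```text
collar 0.93 [458.2 203.4  37.7  30.6] ((458.5, 202.5), (33.0, 37.0), 90.0)
collar 0.71 [430.5 140.4  35.2  38.2] ((431.0, 138.0), (28.284271240234375, 33.941123962402344), 45.0)
rack 0.89 [276.4 192.6  62.2  55. ] ((277.6499938964844, 194.04998779296875), (50.596439361572266, 49.64775848388672), 18.434947967529297)
rack 0.77 [200.9 212.7  57.1  52. ] ((200.19412231445312, 211.97645568847656), (53.917640686035156, 50.84978485107422), 4.39870548248291)
blade 0.53 [398.4 195.1   9.1  30.9] ((399.73101806640625, 194.95965576171875), (7.4664692878723145, 33.12936782836914), 8.53076457977295)
blade 0.24 [326.1 114.2  29.5  31.8] ((326.5, 114.5), (33.0, 27.0), 90.0)
```

View pics/c1.png

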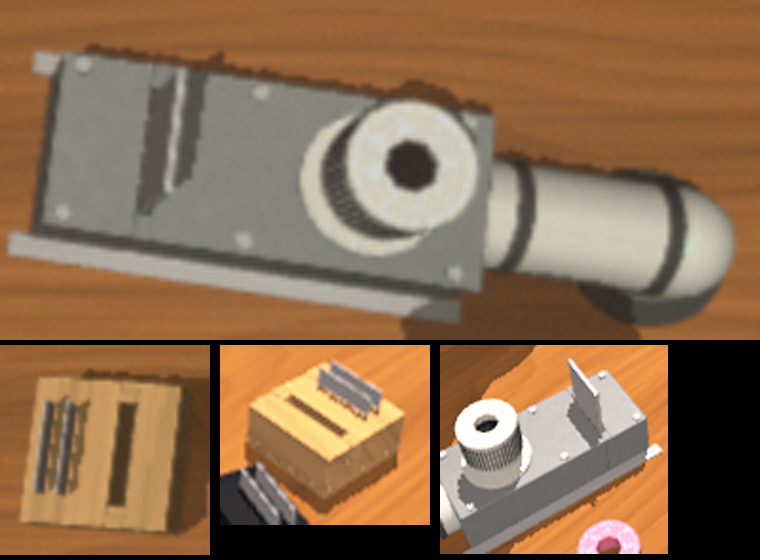

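```bash
cat > fit.py <<'E'
from h import *
from scipy.optimize import least_squares
T=bot.read_camera('top');S=bot.read_camera('scene')
c4=lambda P:(np.array(P,float)+.5)/4-.5+[360,160]
c3=lambda P:(np.array(P,float)-[0,345]+.5)/3-.5+[165,175]
s19=lambda P:(np.array(P,float)-[440,345]+.5)/1.9-.5+[190,225]
s3=lambda P:(np.array(P,float)-[220,345]+.5)/3-.5+[345,155]
def fit(obs,x0):
    def f(v):
        F=frame(*v);return np.concatenate([(proj(C,F(M))-uv).ravel() for C,M,uv in obs])
    r=least_squares(f,x0,loss='soft_l1');print(np.round(r.x,4),np.degrees(r.x[2]).round(2),'\n',np.round(r.fun.reshape(-1,2),1).tolist());return r.x
# x axis sign: z up, y~world +y => x~world +x
x=fit([(T,[[.045,.16,.06],[.045,-.06,.06],[-.045,-.06,.06],[-.045,.16,.06],[0,0,.122],[.03,.11,.12],[-.03,.11,.12]],c4([[63,57],[493,113],[478,290],[40,229],[411,165],[181,70],[170,190]])),
 (S,[[0,0,.122],[.03,.11,.12],[-.03,.11,.12],[.045,.16,.06],[-.045,.16,.06]],s19([[486,424],[597,396],[570,360],[647,416],[603,371]]))],[.4,-.2,0])
r=fit([(T,[[.05,.065,.046],[.05,-.035,.046],[-.05,-.035,.046],[-.05,.065,.046],[.036,0,.046],[-.036,0,.046]],c3([[36,377],[182,382],[168,533],[22,523],[127,403],[118,505]])),
 (S,[[.05,.065,.046],[.05,-.035,.046],[-.05,-.035,.046],[-.05,.065,.046],[.036,0,.046],[-.036,0,.046]],s3([[404,411],[320,463],[246,409],[323,363],[345,435],[287,397]]))],[.4,.3,0])
F=frame(*x);print('slot',F([0,.11,.06]))
for n,t in [('jar',T),('bottle',T)]:pass
print('jar',atz(T,[327,105],.075),'bottle',atz(T,[200,95],.14))
E
python3 fit.py
```

```text
[ 0.5427 -0.2049 -0.1362] -7.8 
 [[-0.2, -1.1], [0.6, -0.1], [1.1, -0.1], [0.3, -0.5], [-0.0, -0.2], [-0.0, -0.0], [-0.7, 1.3], [0.1, -0.0], [-0.2, -1.0], [-0.8, -0.2], [0.1, 0.5], [1.1, -1.6]]
[ 0.5306  0.292  -0.0436] -2.5 
 [[0.2, 0.1], [-0.1, 0.8], [0.1, -0.9], [-0.6, 0.0], [0.6, -0.3], [0.2, 0.7], [0.3, 0.6], [3.1, -0.4], [0.3, -0.8], [-0.3, -0.2], [-0.2, 0.4], [-0.6, 0.3]]
slot [ 0.55763526 -0.09595851  0.06      ]
jar [0.74819738 0.04615201 0.075     ] bottle [0.74097399 0.28911017 0.14      ]
```

```bash
cat > go.py <<'E'
# usage: go.py x y z yawdeg [speed] : prints rows (tool axes) to reach target with tool down, jaw z-axis yaw
from h import *
import sys
from scipy.spatial.transform import Rotation as R
def plan(p,yaw,step=.045,n=8):
    s=bot.observe();P=np.array(s['ee_pos']);Q=np.array(s['ee_rot']);a=np.radians(yaw)
    z=np.array([np.cos(a),np.sin(a),0]);y=np.array([0,0,-1.]);G=np.c_[np.cross(y,z),y,z]
    print('err mm',np.round((np.array(p)-P)*1e3,1),'turn tool deg',np.round(np.degrees(R.from_matrix(Q.T@G).as_rotvec()),2))
    k=max(int(np.ceil(np.linalg.norm(p-P)/step)),int(np.ceil(np.linalg.norm(R.from_matrix(Q.T@G).as_rotvec())/.14)),1)
    rows=[]
    for i in range(k):
        t=Q.T@(np.array(p)-P)/(k-i);w=R.from_matrix(Q.T@G).as_rotvec()/(k-i)
        rows.append({"travel":np.round(t,4).tolist(),"turn":np.round(w,3).tolist()})
        P=P+Q@t;Q=Q@R.from_rotvec(w).as_matrix()
    import json;print(k,json.dumps(rows))
if __name__=='__main__':
    v=[float(q) for q in sys.argv[1:]];plan(np.array(v[:3]),v[3],*(v[4:5]))
E
python3 go.py .5577 -.096 .19 -97.8
```

```text
err mm [388.5 453.5 -43.6] turn tool deg [ 0.   24.92  0.  ]
14 [{"travel": [-0.0361, 0.0031, -0.0228], "turn": [0.0, 0.031, 0.0]}, {"travel": [-0.0353, 0.0031, -0.0239], "turn": [0.0, 0.031, 0.0]}, {"travel": [-0.0346, 0.0031, -0.025], "turn": [0.0, 0.031, 0.0]}, {"travel": [-0.0338, 0.0031, -0.026], "turn": [0.0, 0.031, 0.0]}, {"travel": [-0.033, 0.0031, -0.0271], "turn": [0.0, 0.031, 0.0]}, {"travel": [-0.0321, 0.0031, -0.0281], "turn": [0.0, 0.031, 0.0]}, {"travel": [-0.0312, 0.0031, -0.0291], "turn": [0.0, 0.031, 0.0]}, {"travel": [-0.0303, 0.0031, -0.03], "turn": [0.0, 0.031, 0.0]}, {"travel": [-0.0293, 0.0031, -0.031], "turn": [0.0, 0.031, 0.0]}, {"travel": [-0.0284, 0.0031, -0.0319], "turn": [0.0, 0.031, 0.0]}, {"travel": [-0.0274, 0.0031, -0.0327], "turn": [0.0, 0.031, 0.0]}, {"travel": [-0.0263, 0.0031, -0.0336], "turn": [0.0, 0.031, 0.0]}, {"travel": [-0.0253, 0.0031, -0.0344], "turn": [0.0, 0.031, 0.0]}, {"travel": [-0.0242, 0.0031, -0.0351], "turn": [0.0, 0.031, 0.0]}]
```

>>> drive_tool:
  plan:
    - {"travel":[-0.036,0.003,-0.023],"turn":[0,0.031,0]}
    - {"travel":[-0.035,0.003,-0.024],"turn":[0,0.031,0]}
    - {"travel":[-0.035,0.003,-0.025],"turn":[0,0.031,0]}
    - {"travel":[-0.034,0.003,-0.026],"turn":[0,0.031,0]}
    - {"travel":[-0.033,0.003,-0.027],"turn":[0,0.031,0]}
    - {"travel":[-0.032,0.003,-0.028],"turn":[0,0.031,0]}
    - {"travel":[-0.031,0.003,-0.029],"turn":[0,0.031,0]}
    - {"travel":[-0.03,0.003,-0.03],"turn":[0,0.031,0]}
  claw: 0.09

```text
clock: 2.35
ee_pos: [0.3969, -0.2873, 0.2094]
ee_rot: [[-1.0, 0.002, 0.03], [-0.03, -0.005, -1.0], [-0.001, -1.0, 0.006]]
contact_force: [2.3, -0.2, 0.5]
grip_width: 0.0896
```

```bash
python3 go.py .5577 -.096 .19 -97.8
```

```text
err mm [160.8 191.3 -19.4] turn tool deg [-0.31  9.55 -0.11]
6 [{"travel": [-0.0278, 0.0031, -0.0311], "turn": [-0.001, 0.028, -0.0]}, {"travel": [-0.0269, 0.0031, -0.0318], "turn": [-0.001, 0.028, -0.0]}, {"travel": [-0.026, 0.0031, -0.0326], "turn": [-0.001, 0.028, -0.0]}, {"travel": [-0.0251, 0.0032, -0.0333], "turn": [-0.001, 0.028, -0.0]}, {"travel": [-0.0241, 0.0032, -0.0339], "turn": [-0.001, 0.028, -0.0]}, {"travel": [-0.0232, 0.0032, -0.0346], "turn": [-0.001, 0.028, -0.0]}]
```

>>> drive_tool:
  plan:
    - {"travel":[-0.028,0.003,-0.031],"turn":[0,0.028,0]}
    - {"travel":[-0.027,0.003,-0.032],"turn":[0,0.028,0]}
    - {"travel":[-0.026,0.003,-0.033],"turn":[0,0.028,0]}
    - {"travel":[-0.025,0.003,-0.033],"turn":[0,0.028,0]}
    - {"travel":[-0.024,0.003,-0.034],"turn":[0,0.028,0]}
    - {"travel":[-0.023,0.003,-0.034],"turn":[0,0.028,0]}
    - {"travel":[0,0,0],"turn":[0,0,0]}

```text
clock: 3.05
ee_pos: [0.5663, -0.0837, 0.1907]
ee_rot: [[-0.99, 0.005, -0.14], [0.14, -0.007, -0.99], [-0.006, -1.0, 0.006]]
contact_force: [0.1, -1.0, -0.3]
grip_width: 0.09
```

```bash
cat >> h.py <<'E'
def wcam():
    s=bot.observe();p=bot.read_camera('wrist');M=np.eye(4);M[:3,:3]=s['ee_rot'];M[:3,3]=s['ee_pos'];p['M']=M@np.array(p['tool_from_camera']);return p
def wproj(p,X):
    c=(np.atleast_2d(X)-p['M'][:3,3])@p['M'][:3,:3];v=np.c_[c[:,0],-c[:,1],-c[:,2]]
    r=np.hypot(v[:,0],v[:,1]);th=np.arctan2(r,v[:,2]);return np.c_[p['cx']+p['fx']*th*v[:,0]/r,p['cy']+p['fy']*th*v[:,1]/r]
def watz(p,uv,z):
    a=(uv[0]-p['cx'])/p['fx'];b=(uv[1]-p['cy'])/p['fy'];t=np.hypot(a,b);d=np.array([np.sin(t)*a/t,-np.sin(t)*b/t,-np.cos(t)])
    d=p['M'][:3,:3]@d;o=p['M'][:3,3];return o+d*(z-o[2])/d[2]
E
python3 go.py .5577 -.096 .19 -97.8; python3 - <<'E'
from h import *
w=wcam();print(w['fx'],w['cx'],w['cy'])
F=frame(.5427,-.2049,-.1362)
im=w['image'].copy()
L=[[.045,.16,.06],[.045,-.06,.06],[-.045,-.06,.06],[-.045,.16,.06],[.03,.11,.12],[-.03,.11,.12],[0,0,.122]]
uv=wproj(w,F(L));print(np.round(uv,1).tolist())
im=cv2.resize(im,None,fx=1.25,fy=1.25)
for u in uv:cv2.drawMarker(im,tuple(int(round(q*1.25)) for q in u),(0,255,0),0,8,1)
cv2.imwrite('pics/w1.png',im)
E
```

```text
err mm [ -8.6 -12.3  -0.7] turn tool deg [-0.33 -0.23 -0.35]
1 [{"travel": [0.0068, 0.0008, 0.0133], "turn": [-0.006, -0.004, -0.006]}]
309.70691628693146 314.5100062589708 198.91648454645463
[[273.9, 156.0], [491.1, 159.5], [480.1, 240.6], [277.5, 246.2], [332.1, 186.2], [331.1, 259.5], [463.8, 222.5]]
```

View pics/w1.png

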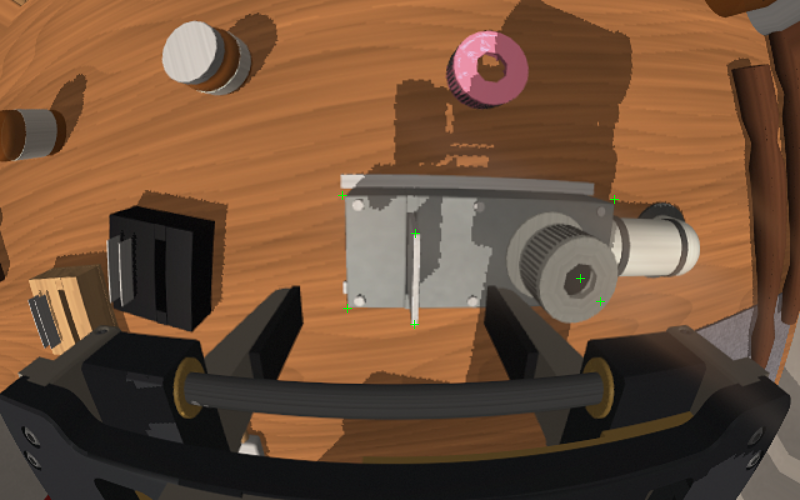

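Wrist view: the blade's top edge is at (417,235)-(417,322) and the collar hole at (580,280), both within about 2 px of the model. I'll correct the position and descend.

>>> drive_tool:
  plan:
    - {"travel":[0.0035,0,0.007],"turn":[-0.003,-0.002,-0.003]}
    - {"travel":[0.003,0,0.007],"turn":[-0.003,-0.002,-0.003]}
    - {"travel":[0,0.02,0],"turn":[0,0,0]}
    - {"travel":[0,0.02,0],"turn":[0,0,0]}
    - {"travel":[0,0.015,0],"turn":[0,0,0]}
    - {"travel":[0,0.005,0],"turn":[0,0,0]}
    - {"travel":[0,0,0],"turn":[0,0,0]}

```text
clock: 3.8
ee_pos: [0.5524, -0.1096, 0.1315]
ee_rot: [[-0.989, 0.001, -0.146], [0.146, -0.003, -0.989], [-0.001, -1.0, 0.003]]
contact_force: [-0.8, -0.7, -0.4]
grip_width: 0.0901
```

```bash
python3 go.py .5575 -.0973 .104 -97.8 .01
```

```text
err mm [  5.1  12.3 -27.5] turn tool deg [-0.19 -0.6  -0.06]
4 [{"travel": [-0.0008, 0.0069, -0.0032], "turn": [-0.001, -0.003, -0.0]}, {"travel": [-0.0008, 0.0069, -0.0032], "turn": [-0.001, -0.003, -0.0]}, {"travel": [-0.0008, 0.0069, -0.0032], "turn": [-0.001, -0.003, -0.0]}, {"travel": [-0.0008, 0.0069, -0.0032], "turn": [-0.001, -0.003, -0.0]}]
```

>>> drive_tool:
  plan:
    - {"travel":[-0.001,0.005,-0.006],"turn":[0,-0.01,0]}
    - {"travel":[0,0.005,-0.003],"turn":[0,0,0]}
    - {"travel":[0,0.003,-0.001],"turn":[0,0,0]}
    - {"travel":[0,0.001,0],"turn":[0,0,0]}

```text
clock: 4.2
ee_pos: [0.5561, -0.1008, 0.1192]
ee_rot: [[-0.991, 0.005, -0.137], [0.137, -0.005, -0.991], [-0.005, -1.0, 0.004]]
contact_force: [-0.4, -0.2, -0.5]
grip_width: 0.0899
```

```bash
python3 go.py .5575 -.0973 .104 -97.8 .01
```

```text
err mm [  1.4   3.5 -15.2] turn tool deg [-0.25 -0.06 -0.3 ]
2 [{"travel": [-0.0004, 0.0076, -0.0019], "turn": [-0.002, -0.001, -0.003]}, {"travel": [-0.0005, 0.0076, -0.0019], "turn": [-0.002, -0.001, -0.003]}]
```

>>> drive_tool:
  plan:
    - {"travel":[-0.001,0.006,-0.002],"turn":[-0.003,0,-0.004]}
    - {"travel":[0,0.005,-0.001],"turn":[0,0,0]}
    - {"travel":[0,0.003,0],"turn":[0,0,0]}
    - {"travel":[0,0,0],"turn":[0,0,0]}

```text
clock: 4.6
ee_pos: [0.5579, -0.0974, 0.1041]
ee_rot: [[-0.991, 0.001, -0.136], [0.136, -0.001, -0.991], [-0.001, -1.0, 0.001]]
contact_force: [0.0, -0.9, -0.6]
grip_width: 0.0903
```

```bash
python3 go.py .5575 -.0973 .104 -97.8 .01; python3 - <<'E'
from h import *
w=wcam()
F=frame(.5427,-.2049,-.1362)
im=cv2.resize(w['image'],None,fx=1.25,fy=1.25)
for u in wproj(w,F([[.03,.11,.12],[-.03,.11,.12],[0,0,.122]])):cv2.drawMarker(im,tuple(int(round(q*1.25)) for q in u),(0,255,0),0,8,1)
cv2.imwrite('pics/w2.png',im)
E
```

```text
err mm [-0.4  0.1 -0.1] turn tool deg [-0.07 -0.01 -0.06]
1 [{"travel": [0.0004, 0.0001, -0.0], "turn": [-0.001, -0.0, -0.001]}]
```

View pics/w2.png

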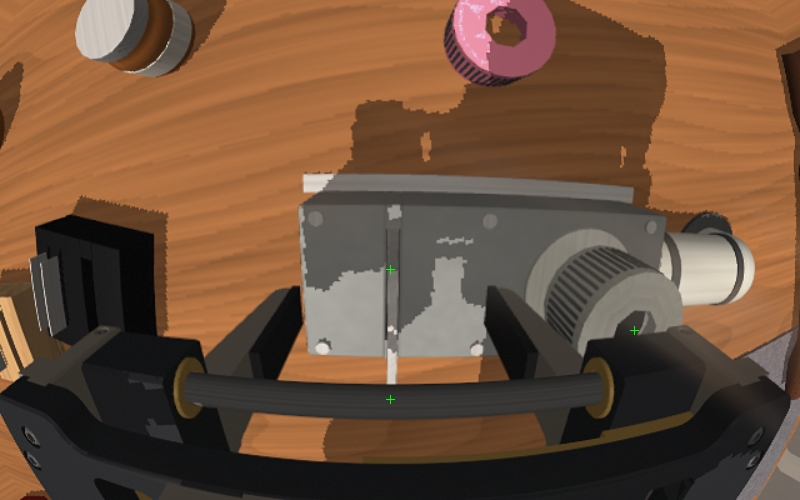

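The blade is at column 391, between fingers centred at about 394, so it is about 1 mm off. I'll nudge over and close.

>>> drive_tool:
  plan:
    - {"travel":[0,0,-0.001],"turn":[0,0,0]}
    - {"travel":[0,0,0],"turn":[0,0,0]}
    - {"travel":[0,0,0],"turn":[0,0,0]}
    - {"travel":[0,0,0],"turn":[0,0,0]}
    - {"travel":[0,0,0],"turn":[0,0,0]}
    - {"travel":[0,0,0],"turn":[0,0,0]}
    - {"travel":[0,0,0],"turn":[0,0,0]}
    - {"travel":[0,0,0],"turn":[0,0,0]}
  claw: 0
  force: 15

```text
clock: 5.45
ee_pos: [0.5586, -0.0968, 0.1051]
ee_rot: [[-0.991, 0.003, -0.136], [0.136, -0.002, -0.991], [-0.003, -1.0, 0.002]]
contact_force: [0.5, -0.8, -0.2]
grip_width: 0.0283
```

>>> drive_tool:
  plan:
    - {"travel":[0,0,0],"turn":[0,0,0]}
    - {"travel":[0,0,0],"turn":[0,0,0]}
    - {"travel":[0,0,0],"turn":[0,0,0]}

```text
clock: 5.75
ee_pos: [0.5586, -0.0968, 0.1052]
ee_rot: [[-0.991, 0.003, -0.136], [0.136, -0.002, -0.991], [-0.003, -1.0, 0.002]]
contact_force: [0.0, -0.1, 0.4]
grip_width: 0.0043
```

>>> drive_tool:
  plan:
    - {"travel":[0,0,0],"turn":[0,0,0]}
    - {"travel":[0,-0.006,0],"turn":[0,0,0]}
    - {"travel":[0,-0.01,0],"turn":[0,0,0]}
    - {"travel":[0,-0.012,0],"turn":[0,0,0]}
    - {"travel":[0,-0.012,0],"turn":[0,0,0]}
  force: 25

```text
clock: 6.25
ee_pos: [0.5572, -0.0962, 0.1463]
ee_rot: [[-0.991, -0.001, -0.136], [0.136, -0.001, -0.991], [0.001, -1.0, 0.001]]
contact_force: [0.6, 0.3, -0.7]
grip_width: 0.004
```

>>> drive_tool:
  plan:
    - {"travel":[0,-0.012,0],"turn":[0,0,0]}
    - {"travel":[0,-0.012,0],"turn":[0,0,0]}
    - {"travel":[0,-0.015,0],"turn":[0,0,0]}
    - {"travel":[0,-0.015,0],"turn":[0,0,0]}
    - {"travel":[0,-0.01,0],"turn":[0,0,0]}
    - {"travel":[0,-0.005,0],"turn":[0,0,0]}
    - {"travel":[0,0,0],"turn":[0,0,0]}

```text
clock: 6.95
ee_pos: [0.5592, -0.0968, 0.2264]
ee_rot: [[-0.991, 0.007, -0.136], [0.136, -0.004, -0.991], [-0.008, -1.0, 0.003]]
contact_force: [-0.0, -0.2, -0.7]
grip_width: 0.004
```

```bash
python3 go.py .5306 .292 .205 -92.5 .045
```

```text
err mm [-28.6 388.8 -21.4] turn tool deg [-0.19 -5.32 -0.43]
9 [{"travel": [0.009, 0.0022, -0.0424], "turn": [-0.0, -0.01, -0.001]}, {"travel": [0.0086, 0.0022, -0.0425], "turn": [-0.0, -0.01, -0.001]}, {"travel": [0.0082, 0.0022, -0.0426], "turn": [-0.0, -0.01, -0.001]}, {"travel": [0.0077, 0.0023, -0.0426], "turn": [-0.0, -0.01, -0.001]}, {"travel": [0.0073, 0.0023, -0.0427], "turn": [-0.0, -0.01, -0.001]}, {"travel": [0.0068, 0.0023, -0.0428], "turn": [-0.0, -0.01, -0.001]}, {"travel": [0.0064, 0.0023, -0.0428], "turn": [-0.0, -0.01, -0.001]}, {"travel": [0.0059, 0.0023, -0.0429], "turn": [-0.0, -0.01, -0.001]}, {"travel": [0.0055, 0.0024, -0.043], "turn": [-0.0, -0.01, -0.001]}]
```

>>> drive_tool:
  plan:
    - {"travel":[0.009,0,-0.025],"turn":[0,-0.01,0]}
    - {"travel":[0.008,0,-0.042],"turn":[0,-0.01,0]}
    - {"travel":[0.008,0,-0.042],"turn":[0,-0.01,0]}
    - {"travel":[0.008,0,-0.042],"turn":[0,-0.01,0]}
    - {"travel":[0.007,0,-0.042],"turn":[0,-0.01,0]}
    - {"travel":[0.006,0,-0.042],"turn":[0,-0.01,0]}
    - {"travel":[0.006,0,-0.042],"turn":[0,-0.01,0]}
    - {"travel":[0.005,0,-0.042],"turn":[0,-0.01,0]}

```text
clock: 7.75
ee_pos: [0.5316, 0.2326, 0.2192]
ee_rot: [[-0.998, -0.001, -0.064], [0.064, -0.005, -0.998], [0.001, -1.0, 0.006]]
contact_force: [1.7, -0.8, -1.2]
grip_width: 0.0044
```

>>> drive_tool:
  plan:
    - {"travel":[0.004,0,-0.025],"turn":[0,-0.008,0]}
    - {"travel":[0,0,-0.01],"turn":[0,0,0]}
    - {"travel":[0,0,-0.003],"turn":[0,0,0]}
    - {"travel":[0,0,0],"turn":[0,0,0]}

```text
clock: 8.15
ee_pos: [0.5271, 0.2757, 0.2156]
ee_rot: [[-0.999, -0.006, -0.049], [0.05, -0.007, -0.999], [0.006, -1.0, 0.007]]
contact_force: [0.8, -0.6, -0.8]
grip_width: 0.0036
```

```bash
python3 go.py .5306 .292 .205 -92.5 .01
```

```text
err mm [  3.5  16.3 -10.6] turn tool deg [-0.4  -0.34  0.34]
2 [{"travel": [-0.0014, 0.0052, -0.0082], "turn": [-0.003, -0.003, 0.003]}, {"travel": [-0.0014, 0.0053, -0.0082], "turn": [-0.003, -0.003, 0.003]}]
```

>>> drive_tool:
  plan:
    - {"travel":[-0.002,0.012,-0.008],"turn":[-0.003,-0.003,0.003]}
    - {"travel":[-0.001,0.015,-0.005],"turn":[-0.003,-0.003,0.003]}
    - {"travel":[0,0.015,-0.002],"turn":[0,0,0]}
    - {"travel":[0,0.01,0],"turn":[0,0,0]}
    - {"travel":[0,0.003,0],"turn":[0,0,0]}
    - {"travel":[0,0,0],"turn":[0,0,0]}

```text
clock: 8.75
ee_pos: [0.5322, 0.2859, 0.1548]
ee_rot: [[-0.999, -0.002, -0.051], [0.051, -0.002, -0.999], [0.002, -1.0, 0.002]]
contact_force: [0.1, 0.7, -0.4]
grip_width: 0.0036
```

```bash
python3 go.py .5306 .292 .155 -92.5 .01; python3 - <<'E'
from h import *
w=wcam();s=bot.observe()
F=frame(.5306,.292,-.0436);Q=[[.05,.065,.046],[.05,-.035,.046],[-.05,-.035,.046],[-.05,.065,.046],[.036,0,.046],[-.036,0,.046]]
def mk(im,uv,f,o,c=(0,255,0)):
    for u in uv:cv2.drawMarker(im,tuple(int(round((a-b+.5)*f-.5)) for a,b in zip(u,o)),c,0,7,1)
im=cv2.resize(w['image'],None,fx=1.25,fy=1.25);mk(im,wproj(w,F(Q)),1.25,(0,0))
P=np.array(s['ee_pos']);R=np.array(s['ee_rot']);B=[P+R@np.array(q) for q in [[-.03,.094,0],[.03,.094,0],[-.03,-.016,0],[.03,-.016,0]]]
mk(im,wproj(w,B),1.25,(0,0),(255,0,255))
cv2.imwrite('pics/w3.png',im)
S=bot.read_camera('scene');T=bot.read_camera('top')
a=cv2.resize(S['image'][100:230,320:440],None,fx=3.2,fy=3.2,interpolation=cv2.INTER_CUBIC);mk(a,proj(S,F(Q)),3.2,(320,100));mk(a,proj(S,B),3.2,(320,100),(255,0,255))
b=cv2.resize(T['image'][140:270,150:275],None,fx=3.2,fy=3.2,interpolation=cv2.INTER_CUBIC);mk(b,proj(T,F(Q)),3.2,(150,140));mk(b,proj(T,B),3.2,(150,140),(255,0,255))
cv2.imwrite('pics/s3.png',np.hstack([a,b]))
E
```

```text
err mm [-1.6  6.1  0.2] turn tool deg [-0.14 -0.42  0.09]
1 [{"travel": [0.0019, -0.0002, -0.006], "turn": [-0.002, -0.007, 0.002]}]
```

View pics/w3.png

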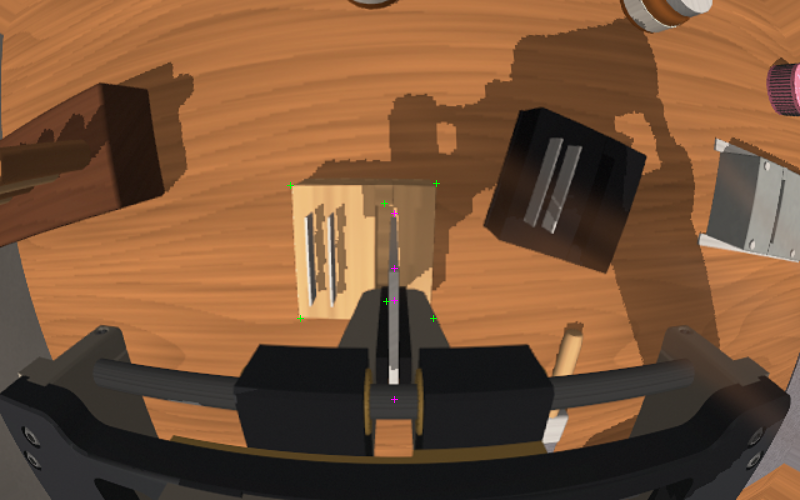

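View pics/s3.png

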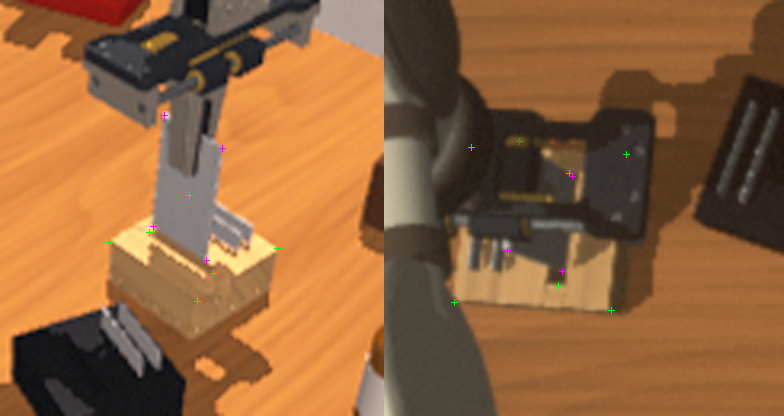

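Blade and rack match the model to about 1 mm in all views. The blade's lower edge is at column 394 and the slot centre at about 386, so I'll shift +6 mm in y and then lower.

>>> drive_tool:
  plan:
    - {"travel":[0.001,0,-0.003],"turn":[0,-0.006,0]}
    - {"travel":[0,0,-0.001],"turn":[0,0,0]}
    - {"travel":[0,0,0],"turn":[0,0,0]}

```text
clock: 9.2
ee_pos: [0.5331, 0.2912, 0.1582]
ee_rot: [[-0.999, 0.004, -0.044], [0.044, -0.0, -0.999], [-0.004, -1.0, 0.0]]
contact_force: [-0.0, 0.4, -0.4]
grip_width: 0.0037
```

```bash
python3 go.py .5306 .292 .103 -92.5 .01
```

```text
err mm [ -2.5   0.8 -55.2] turn tool deg [-0.01 -0.02 -0.23]
6 [{"travel": [0.0005, 0.0092, -0.0001], "turn": [-0.0, -0.0, -0.001]}, {"travel": [0.0004, 0.0092, -0.0001], "turn": [-0.0, -0.0, -0.001]}, {"travel": [0.0004, 0.0092, -0.0001], "turn": [-0.0, -0.0, -0.001]}, {"travel": [0.0004, 0.0092, -0.0001], "turn": [-0.0, -0.0, -0.001]}, {"travel": [0.0004, 0.0092, -0.0001], "turn": [-0.0, -0.0, -0.001]}, {"travel": [0.0004, 0.0092, -0.0001], "turn": [-0.0, -0.0, -0.001]}]
```

>>> drive_tool:
  plan:
    - {"travel":[0.001,0.005,-0.001],"turn":[0,0,-0.002]}
    - {"travel":[0.001,0.007,0],"turn":[0,0,-0.002]}
    - {"travel":[0,0.008,0],"turn":[0,0,0]}
    - {"travel":[0,0.006,0],"turn":[0,0,0]}

```text
clock: 9.6
ee_pos: [0.5316, 0.2928, 0.1314]
ee_rot: [[-0.999, 0.002, -0.043], [0.043, 0.0, -0.999], [-0.002, -1.0, -0.001]]
contact_force: [0.4, 0.0, -0.5]
grip_width: 0.0035
```

```bash
python3 go.py .5306 .292 .103 -92.5 .01
```

```text
err mm [ -1.   -0.8 -28.4] turn tool deg [ 0.03  0.01 -0.11]
3 [{"travel": [0.0003, 0.0095, 0.0003], "turn": [0.0, 0.0, -0.001]}, {"travel": [0.0003, 0.0095, 0.0003], "turn": [0.0, 0.0, -0.001]}, {"travel": [0.0003, 0.0095, 0.0003], "turn": [0.0, 0.0, -0.001]}]
```

>>> drive_tool:
  plan:
    - {"travel":[0,0.007,0],"turn":[0,0,0]}
    - {"travel":[0,0.008,0.001],"turn":[0,0,0]}
    - {"travel":[0,0.006,0],"turn":[0,0,0]}
    - {"travel":[0,0.003,0],"turn":[0,0,0]}
    - {"travel":[0,0,0],"turn":[0,0,0]}

```text
clock: 10.1
ee_pos: [0.5301, 0.2911, 0.1026]
ee_rot: [[-0.999, -0.002, -0.044], [0.044, -0.001, -0.999], [0.002, -1.0, 0.001]]
contact_force: [0.1, 0.7, -1.7]
grip_width: 0.0038
```

>>> drive_tool:
  plan:
    - {"travel":[0,0,0],"turn":[0,0,0]}
    - {"travel":[0,0,0],"turn":[0,0,0]}
    - {"travel":[0,0,0],"turn":[0,0,0]}
    - {"travel":[0,0,0],"turn":[0,0,0]}
    - {"travel":[0,0,0],"turn":[0,0,0]}
    - {"travel":[0,0,0],"turn":[0,0,0]}
    - {"travel":[0,0,0],"turn":[0,0,0]}
  claw: 0.088

```text
clock: 10.8
ee_pos: [0.5317, 0.2917, 0.1049]
ee_rot: [[-0.999, 0.002, -0.044], [0.044, 0.0, -0.999], [-0.002, -1.0, -0.0]]
contact_force: [-0.4, -0.6, 0.8]
grip_width: 0.0577
```

>>> drive_tool:
  plan:
    - {"travel":[0,-0.01,0],"turn":[0,0,0]}
    - {"travel":[0,-0.02,0],"turn":[0,0,0]}
    - {"travel":[0,-0.03,0],"turn":[0,0,0]}
    - {"travel":[0,-0.03,0],"turn":[0,0,0]}
    - {"travel":[0,-0.01,0],"turn":[0,0,0]}
    - {"travel":[0,0,0],"turn":[0,0,0]}

```text
clock: 11.4
ee_pos: [0.531, 0.2915, 0.2102]
ee_rot: [[-0.999, 0.001, -0.044], [0.044, 0.0, -0.999], [-0.001, -1.0, -0.0]]
contact_force: [-0.1, -0.6, 0.6]
grip_width: 0.0882
```

```bash
python3 - <<'E'
from h import *
w=wcam();S=bot.read_camera('scene')
a=cv2.resize(S['image'][100:230,320:440],None,fx=3,fy=3,interpolation=cv2.INTER_CUBIC)
b=cv2.resize(w['image'][100:330,200:420],(390,390))
cv2.imwrite('pics/s4.png',np.hstack([a,b]))
E
python3 go.py .5427 -.2049 .2 -97.8 .043
```

```text
err mm [  12.6 -496.1   -8. ] turn tool deg [-0.06  5.3   0.11]
12 [{"travel": [-0.0029, 0.0007, 0.0413], "turn": [-0.0, 0.008, 0.0]}, {"travel": [-0.0032, 0.0007, 0.0412], "turn": [-0.0, 0.008, 0.0]}, {"travel": [-0.0035, 0.0007, 0.0412], "turn": [-0.0, 0.008, 0.0]}, {"travel": [-0.0038, 0.0007, 0.0412], "turn": [-0.0, 0.008, 0.0]}, {"travel": [-0.0041, 0.0007, 0.0411], "turn": [-0.0, 0.008, 0.0]}, {"travel": [-0.0044, 0.0007, 0.0411], "turn": [-0.0, 0.008, 0.0]}, {"travel": [-0.0048, 0.0007, 0.0411], "turn": [-0.0, 0.008, 0.0]}, {"travel": [-0.0051, 0.0007, 0.041], "turn": [-0.0, 0.008, 0.0]}, {"travel": [-0.0054, 0.0007, 0.041], "turn": [-0.0, 0.008, 0.0]}, {"travel": [-0.0057, 0.0007, 0.041], "turn": [-0.0, 0.008, 0.0]}, {"travel": [-0.006, 0.0007, 0.0409], "turn": [-0.0, 0.008, 0.0]}, {"travel": [-0.0063, 0.0007, 0.0409], "turn": [-0.0, 0.008, 0.0]}]
```

View pics/s4.png

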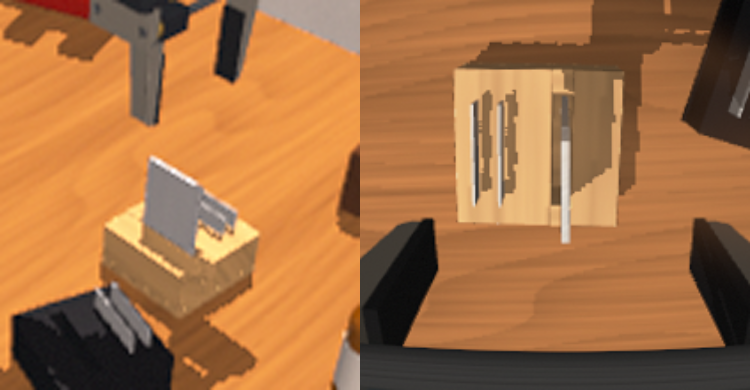

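The blade stands upright in the wooden rack's slot, released, as both the scene and wrist crops show. Next is the collar.

>>> drive_tool:
  plan:
    - {"travel":[-0.002,0,0.03],"turn":[0,-0.02,0]}
    - {"travel":[-0.003,0,0.044],"turn":[0,-0.02,0]}
    - {"travel":[-0.002,0,0.044],"turn":[0,-0.02,0]}
    - {"travel":[-0.001,0,0.044],"turn":[0,-0.02,0]}
    - {"travel":[0,0,0.044],"turn":[0,-0.02,0]}
    - {"travel":[0.001,0,0.044],"turn":[0,-0.02,0]}
    - {"travel":[0.002,0,0.044],"turn":[0,-0.02,0]}
    - {"travel":[0.003,0,0.044],"turn":[0,-0.02,0]}

```text
clock: 12.3
ee_pos: [0.535, -0.0532, 0.1915]
ee_rot: [[-0.991, -0.027, 0.132], [-0.133, 0.002, -0.991], [0.027, -1.0, -0.005]]
contact_force: [-0.1, 0.5, 0.2]
grip_width: 0.088
```

```bash
python3 go.py .5427 -.2049 .2 -75 .043
```

```text
err mm [   7.7 -151.7    8.5] turn tool deg [ 0.4  -7.39  1.5 ]
4 [{"travel": [0.0032, -0.0022, 0.0378], "turn": [0.002, -0.032, 0.007]}, {"travel": [0.0044, -0.0022, 0.0377], "turn": [0.002, -0.032, 0.007]}, {"travel": [0.0056, -0.0022, 0.0376], "turn": [0.002, -0.032, 0.007]}, {"travel": [0.0068, -0.0021, 0.0374], "turn": [0.002, -0.032, 0.007]}]
```

>>> drive_tool:
  plan:
    - {"travel":[0.003,-0.002,0.038],"turn":[0.002,-0.032,0.007]}
    - {"travel":[0.004,-0.002,0.038],"turn":[0.002,-0.032,0.007]}
    - {"travel":[0.005,-0.002,0.03],"turn":[0.002,-0.032,0.007]}
    - {"travel":[0.004,-0.002,0.02],"turn":[0.002,-0.032,0.007]}
    - {"travel":[0.001,-0.002,0.008],"turn":[0,0,0]}
    - {"travel":[0,0,0.002],"turn":[0,0,0]}
    - {"travel":[0,0,0],"turn":[0,0,0]}

```text
clock: 13.0
ee_pos: [0.5354, -0.1976, 0.1876]
ee_rot: [[-0.967, -0.017, 0.254], [-0.254, 0.01, -0.967], [0.014, -1.0, -0.014]]
contact_force: [0.3, 0.2, -1.1]
grip_width: 0.088
```

```bash
python3 go.py .5427 -.2049 .16 -75 .015; python3 - <<'E'
from h import *
w=wcam()
g=cv2.cvtColor(w['image'],6)
im=cv2.resize(w['image'],None,fx=1.25,fy=1.25)
a=np.linspace(0,2*np.pi,24,endpoint=False)
for r,z in [(.030,.122),(.012,.122),(.036,.064)]:
  for u in wproj(w,np.c_[.5427+r*np.cos(a),-.2049+r*np.sin(a),0*a+z]):cv2.circle(im,tuple(int(round(q*1.25)) for q in u),1,(0,255,0),-1)
cv2.imwrite('pics/w5.png',im)
E
```

```text
err mm [  7.3  -7.3 -27.6] turn tool deg [ 0.78 -0.27  0.78]
2 [{"travel": [-0.0028, 0.0137, 0.0046], "turn": [0.007, -0.002, 0.007]}, {"travel": [-0.0027, 0.0138, 0.0045], "turn": [0.007, -0.002, 0.007]}]
```

View pics/w5.png

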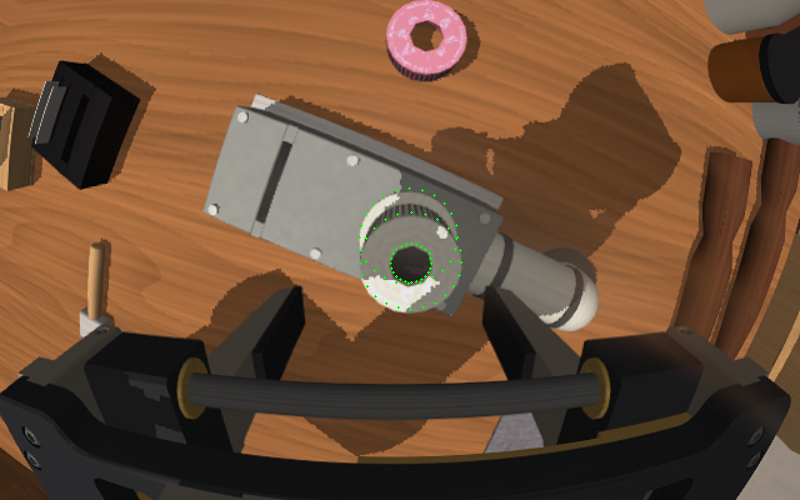

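The model circles sit on the metal collar's bore and rim, centred at (411,264), to under 1 mm. Descending to the grip height.

>>> drive_tool:
  plan:
    - {"travel":[-0.004,0.008,0.007],"turn":[0.007,-0.002,0.007]}
    - {"travel":[-0.003,0.014,0.004],"turn":[0.007,-0.002,0.007]}
    - {"travel":[0,0.012,0.001],"turn":[0,0,0]}
    - {"travel":[0,0.006,0],"turn":[0,0,0]}
    - {"travel":[0,0,0],"turn":[0,0,0]}

```text
clock: 13.55
ee_pos: [0.5463, -0.2035, 0.1438]
ee_rot: [[-0.965, 0.001, 0.263], [-0.263, 0.0, -0.965], [-0.001, -1.0, 0.0]]
contact_force: [0.8, 0.6, -0.4]
grip_width: 0.0879
```

```bash
python3 go.py .5427 -.2049 .112 -75 .01
```

```text
err mm [ -3.6  -1.4 -31.8] turn tool deg [-0.    0.27 -0.05]
4 [{"travel": [0.001, 0.0079, 0.0001], "turn": [-0.0, 0.001, -0.0]}, {"travel": [0.001, 0.0079, 0.0001], "turn": [-0.0, 0.001, -0.0]}, {"travel": [0.001, 0.0079, 0.0001], "turn": [-0.0, 0.001, -0.0]}, {"travel": [0.001, 0.0079, 0.0001], "turn": [-0.0, 0.001, -0.0]}]
```

>>> drive_tool:
  plan:
    - {"travel":[0.002,0.006,0],"turn":[0,0.002,0]}
    - {"travel":[0.001,0.009,0],"turn":[0,0.002,0]}
    - {"travel":[0,0.009,0],"turn":[0,0,0]}
    - {"travel":[0,0.005,0],"turn":[0,0,0]}
    - {"travel":[0,0.001,0],"turn":[0,0,0]}
    - {"travel":[0,0,0],"turn":[0,0,0]}

```text
clock: 14.15
ee_pos: [0.5434, -0.2043, 0.1117]
ee_rot: [[-0.966, 0.001, 0.259], [-0.259, -0.0, -0.966], [-0.001, -1.0, 0.001]]
contact_force: [-0.2, -0.5, -0.3]
grip_width: 0.0877
```

```bash
python3 go.py .5427 -.2049 .112 -75 .01
```

```text
err mm [-0.7 -0.6  0.3] turn tool deg [-0.03  0.03 -0.08]
1 [{"travel": [0.0008, -0.0003, 0.0004], "turn": [-0.001, 0.0, -0.001]}]
```

Close on the collar.

>>> drive_tool:
  plan:
    - {"travel":[0.0008,0,0.0004],"turn":[0,0,0]}
    - {"travel":[0,0,0],"turn":[0,0,0]}
    - {"travel":[0,0,0],"turn":[0,0,0]}
    - {"travel":[0,0,0],"turn":[0,0,0]}
    - {"travel":[0,0,0],"turn":[0,0,0]}
    - {"travel":[0,0,0],"turn":[0,0,0]}
  claw: 0.05
  force: 20

```text
clock: 14.75
ee_pos: [0.5433, -0.2053, 0.1127]
ee_rot: [[-0.966, 0.003, 0.259], [-0.259, -0.001, -0.966], [-0.003, -1.0, 0.002]]
contact_force: [0.4, -0.0, -0.1]
grip_width: 0.0603
```

>>> drive_tool:
  plan:
    - {"travel":[0,0.001,0],"turn":[0,0,0]}
    - {"travel":[0,0.001,0],"turn":[0,0,0]}
    - {"travel":[0,0.001,0],"turn":[0,0,0]}

```text
clock: 15.05
ee_pos: [0.5435, -0.2054, 0.1126]
ee_rot: [[-0.966, 0.003, 0.26], [-0.26, -0.001, -0.966], [-0.002, -1.0, 0.002]]
contact_force: [-2.8, 1.1, 5.7]
grip_width: 0.0596
```

>>> drive_tool:
  plan:
    - {"travel":[0,0.0015,0],"turn":[0,-0.05,0]}
    - {"travel":[0,0.0015,0],"turn":[0,-0.05,0]}
    - {"travel":[0,0.0015,0],"turn":[0,-0.05,0]}
    - {"travel":[0,0.0015,0],"turn":[0,-0.05,0]}
    - {"travel":[0,0.0015,0],"turn":[0,-0.05,0]}

```text
clock: 15.55
ee_pos: [0.5444, -0.205, 0.1125]
ee_rot: [[-0.868, 0.003, 0.497], [-0.497, -0.0, -0.868], [-0.002, -1.0, 0.002]]
contact_force: [-4.8, 3.6, 9.1]
grip_width: 0.0602
```

```bash
python3 go.py .5427 -.2049 .112 -75 .1; python3 -c "
from h import *
s=bot.observe();print(s['moment'],s['contact_force'],s['joint_positions'])"
```

```text
err mm [-1.7  0.1 -0.5] turn tool deg [-0.07 14.79 -0.15]
2 [{"travel": [0.0007, 0.0002, -0.0005], "turn": [-0.001, 0.129, -0.001]}, {"travel": [0.0008, 0.0002, -0.0004], "turn": [-0.001, 0.129, -0.001]}]
[ 0.56255737  0.89286736 -0.16699202] [-4.82209187  3.61388283  9.0789178 ] [-3.25758509e+01  1.68511426e+01  9.67514411e+01  9.19323065e-02
  6.62517019e+01  2.76003424e+01]
```

>>> drive_tool:
  plan:
    - {"travel":[0,0.001,-0.001],"turn":[0,-0.05,0]}
    - {"travel":[0,0.001,0],"turn":[0,-0.05,0]}
    - {"travel":[0,0.001,0],"turn":[0,-0.05,0]}
    - {"travel":[0,0.001,0],"turn":[0,-0.05,0]}

```text
clock: 15.95
ee_pos: [0.5441, -0.2039, 0.1126]
ee_rot: [[-0.747, 0.003, 0.665], [-0.665, 0.001, -0.747], [-0.002, -1.0, 0.001]]
contact_force: [-2.6, 1.3, 6.3]
grip_width: 0.0601
```

>>> drive_tool:
  plan:
    - {"travel":[0,0.001,0],"turn":[0,-0.05,0]}
    - {"travel":[0,0.001,0],"turn":[0,-0.05,0]}
    - {"travel":[0,0.001,0],"turn":[0,-0.05,0]}
    - {"travel":[0,0.001,0],"turn":[0,-0.05,0]}

```text
clock: 16.35
ee_pos: [0.5439, -0.2036, 0.1126]
ee_rot: [[-0.594, 0.001, 0.804], [-0.804, 0.001, -0.594], [-0.002, -1.0, 0.0]]
contact_force: [-3.5, 1.8, 7.0]
grip_width: 0.0601
```

>>> drive_tool:
  plan:
    - {"travel":[0,0.001,0],"turn":[0,-0.05,0]}
    - {"travel":[0,0.001,0],"turn":[0,-0.05,0]}
    - {"travel":[0,0.001,0],"turn":[0,-0.05,0]}
    - {"travel":[0,0.001,0],"turn":[0,-0.05,0]}

```text
clock: 16.75
ee_pos: [0.5434, -0.203, 0.1123]
ee_rot: [[-0.416, -0.001, 0.909], [-0.909, 0.003, -0.416], [-0.002, -1.0, -0.002]]
contact_force: [-2.8, 2.7, 4.4]
grip_width: 0.0595
```

>>> drive_tool:
  plan:
    - {"travel":[0,0.001,0],"turn":[0,-0.05,0]}
    - {"travel":[0,0.001,0],"turn":[0,-0.05,0]}
    - {"travel":[0,0.001,0],"turn":[0,-0.05,0]}

```text
clock: 17.05
ee_pos: [0.5429, -0.2031, 0.1096]
ee_rot: [[-0.269, -0.002, 0.963], [-0.963, 0.003, -0.269], [-0.002, -1.0, -0.003]]
contact_force: [-0.2, -0.1, -3.0]
grip_width: 0.0602
```

It has begun to drop, so I'll push straight down.

>>> drive_tool:
  plan:
    - {"travel":[0,0.003,0],"turn":[0,0,0]}
    - {"travel":[0,0.003,0],"turn":[0,0,0]}
    - {"travel":[0,0.002,0],"turn":[0,0,0]}

```text
clock: 17.35
ee_pos: [0.5427, -0.2029, 0.1012]
ee_rot: [[-0.271, -0.003, 0.963], [-0.963, 0.003, -0.271], [-0.002, -1.0, -0.004]]
contact_force: [-3.2, 0.4, 4.1]
grip_width: 0.0602
```

>>> drive_tool:
  plan:
    - {"travel":[0,0.003,0],"turn":[0,0,0]}
    - {"travel":[0,0.003,0],"turn":[0,0,0]}
    - {"travel":[0,0.003,0],"turn":[0,0,0]}

```text
clock: 17.65
ee_pos: [0.5428, -0.2029, 0.0984]
ee_rot: [[-0.271, -0.005, 0.963], [-0.963, 0.003, -0.271], [-0.002, -1.0, -0.006]]
contact_force: [-9.8, 4.6, 22.2]
grip_width: 0.0599
```

>>> drive_tool:
  plan:
    - {"travel":[0,0.0025,0],"turn":[0,0,0]}
    - {"travel":[0,0.0025,0],"turn":[0,0,0]}
    - {"travel":[0,0.0025,0],"turn":[0,0,0]}
    - {"travel":[0,0.0025,0],"turn":[0,0,0]}
    - {"travel":[0,0.0025,0],"turn":[0,0,0]}
    - {"travel":[0,0.0025,0],"turn":[0,0,0]}
  force: 40

```text
clock: 18.25
ee_pos: [0.5429, -0.2029, 0.0985]
ee_rot: [[-0.272, -0.009, 0.962], [-0.962, 0.003, -0.271], [0.0, -1.0, -0.01]]
contact_force: [-8.7, 3.9, 16.4]
grip_width: 0.0598
```

```bash
python3 - <<'E'
from h import *
S=bot.read_camera('scene');w=wcam();s=bot.observe()
print(s['ee_pos'],s['contact_force'],s['moment'],np.abs(s['qvel']).max(),s['grip_width'])
a=cv2.resize(S['image'][190:330,170:310],(390,390),interpolation=cv2.INTER_CUBIC)
b=cv2.resize(S['image'][100:230,320:440],(390,390),interpolation=cv2.INTER_CUBIC)
cv2.imwrite('pics/e.png',np.hstack([a,b]))
E
```

```text
[ 0.54287892 -0.20294502  0.09853509] [-8.25935069  3.77013147 17.25690066] [0.63102771 1.32916551 0.11485093] 0.058733176696680746 0.059691706126883244
```

View pics/e.png

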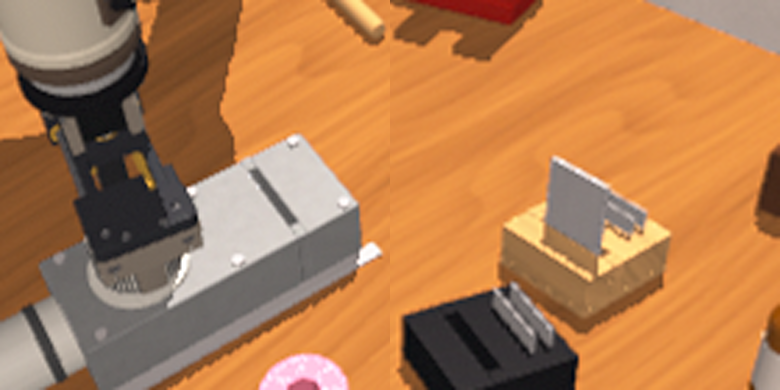

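```bash
python3 -c "
from workcell import bot
print(bot.finish_job());s=bot.observe();print(s['clock'],s['ee_pos'],s['contact_force'],s['grip_width'])"
```

```text
the job is handed in; nothing more can be done
None
the job is handed in; nothing more can be done
```

I drew the blade out of the duct and stood it in the wooden rack's slot. I then turned the metal collar about 60° until it dropped over the pins, and pushed it home. I handed the job in at about 18.3 s, still gripping the collar.

- **Collar:** the gripper had come down 14.1 mm, which matches the full drop onto the seat. It was pressing down with about 17 N, more than the roughly 7 N spring plus weight. The gripper was set to 40 N at 59.7 mm opening and tilted about 0.01 rad.
- **Blade:** the last picture shows it upright and untouched in the wooden rack, beside the scrapers.
- **Disagreement:** at the end the gripper sat about 2 mm from my estimate of the collar axis, with about 9 N of side force. That is inside the 4 mm limit, but I did not correct it or check the collar's own offset.
- **Not checked:** I did not see the valve travel directly; I infer it from the collar being home. I did not re-measure the jar, bottle and brush at the end, though no move went near them.

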